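Lock the hopper's shut-off and refill it with plugs and caps

TASK

Refill the bargain hopper on the shop counter. First turn its shut-off disc until the disc's hole lies under the hole of the fixed metal ear, and drop the locking pin from its wooden block through both, fully home, before anything goes into the hopper. Then pour the plugs from the white measuring cup into the hopper, put in every orange end cap standing about on the counter too, stand the empty cup upright back on its round mat, and leave the tape measure where it is.

Things in the scene. Friction and masses are not known exactly. Their poses are not given: they have to be found in the camera images.
- hopper_floor (a point): Centre of the inner floor (6 mm above the counter) of the hopper: a fixed open-topped square aluminium tub, 212 x 212 mm outside, 110 mm high, walls 6 mm, x and y axes parallel to the walls. The shut-off stands at the tub's -y side: its vertical axis is 205 mm from here along the hopper's -y. Place and yaw vary.
- ear_hole (a point): Centre of the upper mouth of the hole in the shut-off's fixed steel ear, 62 mm above the counter; axes as the hopper's. Vertical hole, 19 mm wide, through the 8 mm thick ear (48 x 44 mm), 65 mm from the disc's axis on the hopper's -x side. 4 mm below turns the 8 mm thick disc; under it a fixed block has a 20 mm hole in line, open down to 6 mm above the counter. Nothing of the ear rises higher.
- shutter (a joint): Angle (rad) of the white shut-off disc (a bushing with a 170 mm wide flange, its top 50 mm above the counter) about its vertical axis: 0 when its hole lies under the ear's hole, growing anticlockwise seen from above, free from -3.1 to 3.1; it starts at 0.6 to 2.4. It turns easily (0.03 N m of friction) and stays where left.
- shutter_grip (a point): Point on the disc's axis within the upright black grip bar on top of the disc: the bar is 14 mm thick, 56 mm long and 32 mm high, 74 to 106 mm above the counter; this point is 92 mm above it. Its x axis runs along the bar; the disc's hole lies on its -x side, in line with the bar (a black stripe points to it).
- shutter_hole (a point): Centre of the upper mouth of the one 19 mm wide hole in the shut-off disc, 65 mm from its axis, 50 mm above the counter.
- pin_mid (a point): Centre of the steel locking pin, at the start upright in a wooden block (60 x 60 x 55 mm). Pin 106 mm long: a shank 14 mm wide, 50 mm long with tapered foot, above it a shoulder disc 32 mm wide, 6 mm thick, then a round grip 24 mm wide, 50 mm high. z along the pin towards the grip; this point is 53 mm above its foot. Fully home, its shoulder rests on the ear (at the start on the block).
- pin_tip (a point): The foot of the pin, centre of the shank's lower end; same axes as the pin.
- mat_top (a point): Centre of the top of the fixed round black mat for the cup, 110 mm wide, 4 mm thick.
- cup_base (a point): Centre of the underside of the white measuring cup, 85 mm high, 62 mm wide at foot, 90 mm at rim, walls 4 mm; starts upright on the mat. z up its axis, x along its handle: a flat upright bar 14 mm thick (y), 28 mm high, straight out from the wall to 128 mm from the cup's axis, 54 to 82 mm above the underside. Smooth plastic, about 0.16 kg, plus plugs.
- cup_handle (a point): The point to hold the cup's handle: mid-height of the bar, 95 mm from the cup's axis, 68 mm above the underside; axes as the cup's.
- plug1_mid (a point): Centre of a plug: smooth black plastic cylinder 24 mm wide and 22 mm high, z its axis, 16 g. This one is always present; all start in the cup.
- plug2_mid (a point): Centre of a plug: smooth black plastic cylinder 24 mm wide and 22 mm high, z its axis, 16 g. This one is always present; all start in the cup.
- plug3_mid (a point): Centre of a plug: smooth black plastic cylinder 24 mm wide and 22 mm high, z its axis, 16 g. This one is always present; all start in the cup.
- plug4_mid (a point): Centre of a plug: smooth black plastic cylinder 24 mm wide and 22 mm high, z its axis, 16 g. Of plugs 4 to 6 one to three are present; all start in the cup.
- plug5_mid (a point): Centre of a plug: smooth black plastic cylinder 24 mm wide and 22 mm high, z its axis, 16 g. Of plugs 4 to 6 one to three are present; all start in the cup.
- plug6_mid (a point): Centre of a plug: smooth black plastic cylinder 24 mm wide and 22 mm high, z its axis, 16 g. Of plugs 4 to 6 one to three are present; all start in the cup.
- cap1_mid (a point): Centre of an orange plastic end cap, about 0.09 kg, standing on the counter: round, 60 mm high, 44 mm wide with a collar 52 mm wide on its lowest 14 mm; z its axis; this point is 30 mm above its underside. Two or three of the three caps are present.
- cap2_mid (a point): Centre of an orange plastic end cap, about 0.09 kg, standing on the counter: round, 60 mm high, 44 mm wide with a collar 52 mm wide on its lowest 14 mm; z its axis; this point is 30 mm above its underside. Two or three of the three caps are present.
- cap3_mid (a point): Centre of an orange plastic end cap, about 0.09 kg, standing on the counter: round, 60 mm high, 44 mm wide with a collar 52 mm wide on its lowest 14 mm; z its axis; this point is 30 mm above its underside. Two or three of the three caps are present.
- tape_mid (a point): Middle of the black tape measure (60 x 36 x 58 mm) between robot and shut-off; leave it.
- cup: The white measuring cup: same point and axes as point cup_base.
Mind the look-alikes: they are no part of the job. What is shaped like the part that bears cap3_mid but green is not meant. What is shaped like the part that bears cap2_mid but turquoise is not meant.

How it is judged:
By the outcome, as a careful person would: the job done as asked, in the order asked, and still so for the second after the job is handed in, with the robot touching nothing.
Of plug4, plug5, plug6 only 1 to 3 are there at a start; the rules pass over those that are not, and their reading is None.
Of cap1, cap2, cap3 only 2 to 3 are there at a start; the rules pass over those that are not, and their reading is None.
At some moment in a run one of cap1, cap2, cap3 may be knocked a few centimetres aside while the robot is not near it.
It also fails if it takes over 210 s, if anything falls off the work surface, if the arm or the gripper's body presses on something with over 40 N, if the wrist force passes 120 N, or if a joint passes its speed limit or range.

ROBOT

A 6-joint arm with a two-finger parallel gripper is mounted at the origin on the work surface. World frame = base frame: x ahead of the robot, y to its left, z up, the work surface at z = 0. Lengths are in m, angles in degrees, forces in N, time in s.
With the tool pointing down it reaches from about 0.325 to 0.775 m from the base axis. Payload 5.5 kg.
Tool frame: the origin (TCP) lies at the centre of the arm's flange, where the gripper is bolted on; the fingertips stand 182 mm ahead of it and the grasp point (between the pads) lies 163 mm ahead of it; z points along the fingers, y is the line along which they close (so a half turn about z gives the same grasp; the last joint's range is limited). The gripper opens to 88 mm and grips with 3 to 60 N. Pads are 20 mm wide; open, the fingers measure 115 mm over their backs; the gripper's body (75 mm by 178 mm) begins 61 mm behind the grasp point.
Start: joints at [-73.035, 5.22, 70.514, -0, 104.267, -3.249], TCP at [0.207, -0.563, 0.405] pointing down, gripper open.
Joint ranges: [-164.24, 164.24], [-49.07, 125.15], [9.68, 141.18], [-86.29, 266.29], [3.28, 154.24], [-151.56, 151.56]. Speed limits (degrees/s): [147.25, 147.25, 172.46, 180, 180, 180].

INTERFACE

Orientations are given as [roll, pitch, yaw] about the fixed x, y, z axes, in that order (R = Rz(yaw) Ry(pitch) Rx(roll)).
In Python, from station import r gives the robot as it stands. The module is installed in compiled form; this text tells all that it offers. Calls block until the motion is done:
- r.reach(position, orientation): joint-space move of the TCP to a pose.
- r.servo_line(position, rotation=None, speed=0.15): straight line of the TCP; rotation=None keeps the orientation; speed is the mean speed in m/s.
- r.move_joints(angles): joint-space move.
- r.let_go() and r.grab(squeeze=None): open the fingers fully, or close them until they stop; squeeze is the grip in N (None keeps the last).
- r.wait(seconds).
- r.inverse_kinematics(position, orientation): joint angles nearest the present ones, or None.
- r.sense(): the state.
- r.snapshot(name): name is "side" or "top"; returns a dict with "frame" (384x512x3 uint8, red, green, blue), "fx", "fy", "cx", "cy" (pixels), "R" (3x3) and "t" (3): a world point X has camera coordinates R X + t. Camera axes: x right, y down, z forward; pixel columns grow to the right and rows downward; lengths in m; the calibration is good to about 2 mm. A picture is of the moment at which its call begins. There is no depth.
A pose or a line that the arm cannot do raises r.IKError and nothing moves.
- r.hand_in(): hands the job in; it is judged then, once.
The state is a dict: "clock": time; "joints": joint angles; "joint_vel": joint speeds; "joint_torque": joint torques, N m; "tcp_pos": TCP position; "orientation": TCP orientation; "contact_force": force on the tool from outside, world axes, zero at the start; "torque": the same for the moment, N m; "opening": finger opening in m; "gripper_force": force on a finger pad.
Only numpy, scipy, OpenCV 4.12 (cv2) and the standard library are available. Lean on these libraries where they do the work, as an engineer would, in place of code of your own. Each camera call takes 0.05 s, during which the arm holds its last target. There are 200 camera calls.

## Working session

There is one attempt and no reset: what is moved stays moved. The work goes in short steps, each a Python script; the robot and the scene stay as the last script left them, time stands still between calls to the robot, and variables do not carry over. Pictures are saved under pics/ and viewed, at most 14 in all, crops included, and the job is handed in when it is done.

```bash
mkdir -p pics; python3 - <<'E'
from station import r
import cv2,pickle
d={}
for n in("side","top"):
    s=r.snapshot(n);d[n]=s;cv2.imwrite(f"pics/{n}0.png",cv2.resize(s["frame"][:,:,::-1],(800,600),interpolation=cv2.INTER_CUBIC))
    print(n,s["fx"],s["fy"],s["cx"],s["cy"],s["R"],s["t"])
pickle.dump(d,open("s0.pkl","wb"))
print(r.sense())
E
```

```text
side 355.3326418250693 355.3326418250693 255.62180414771086 194.05612983327126 [[-0.99078641 -0.13507221  0.00988828]
 [-0.09378808  0.63161828 -0.7695857 ]
 [ 0.09770402 -0.76342246 -0.63846697]] [0.53166262 0.12077708 1.16077876]
top 417.2622046710311 417.2622046710311 254.8279032196355 192.65177462683937 [[ 0.00822942 -0.9999265  -0.00890354]
 [-0.99372457 -0.00718446 -0.11162376]
 [ 0.11155159  0.00976626 -0.99371065]] [-0.02124975  0.55900622  1.24577671]
{'clock': 0.1, 'joints': array([-7.30355332e+01,  5.25875672e+00,  7.05741638e+01, -1.12039449e-04,
        1.04267065e+02, -3.24766654e+00]), 'joint_vel': array([ 0.06425382, -0.14286078, -0.13550129, -0.05796878, -0.01516505,
        0.0118043 ]), 'joint_torque': array([ 2.48636999e-03, -4.47858882e+01, -4.07569098e+01,  7.00434018e-02,
        2.84468086e-02, -1.31542033e-04]), 'tcp_pos': array([ 0.20732136, -0.56309917,  0.40362812]), 'orientation': array([-1.79900169e+02, -5.55593396e-03,  2.02121010e+01]), 'contact_force': array([0.09483241, 0.07400906, 0.62449645]), 'torque': array([-0.01813283, -0.03622902,  0.00449193]), 'gripper_force': 0.0, 'opening': 0.08775238381628091}
```

View pics/top0.png

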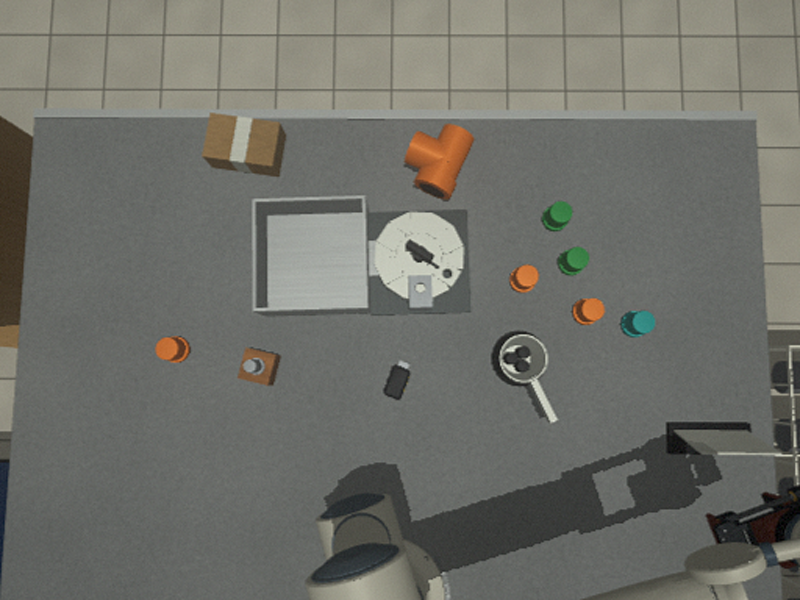

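View pics/side0.png

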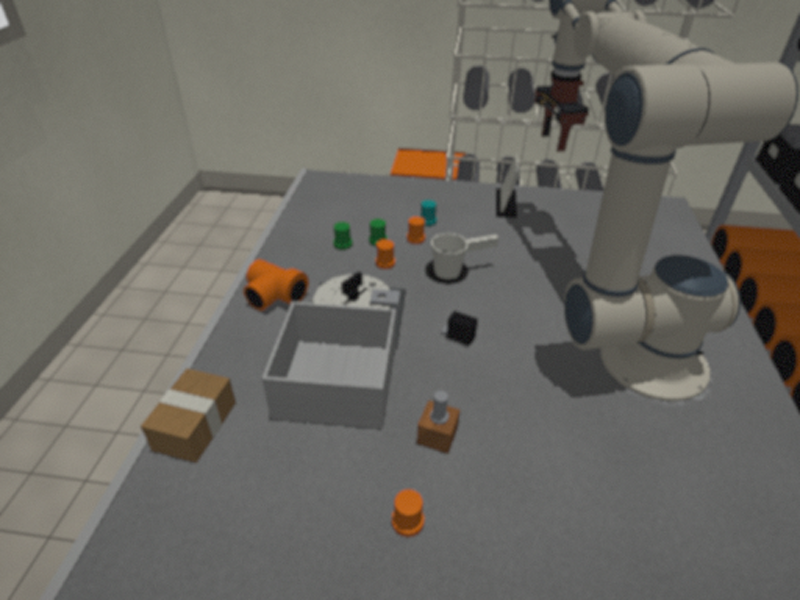

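The top view (800x600) shows the hopper at about (310,253), the disc at (420,255) with its hole near (447,272), and the ear at (420,288). The pin is at (252,366), the cup at (523,358) with its handle end at (552,418), and the tape at (397,380). Three orange caps stand at (525,278), (590,311) and (172,349). The green and turquoise pieces and the orange tee are decoys.

```bash
cat > h.py <<'E'
import numpy as np,cv2
from station import r
def ray(s,u,v,z):
    R=np.array(s["R"]);t=np.array(s["t"]);c=-R.T@t
    d=R.T@np.array([(u-s["cx"])/s["fx"],(v-s["cy"])/s["fy"],1]);return c+d*(z-c[2])/d[2]
def proj(s,X):
    p=np.array(s["R"])@np.array(X)+np.array(s["t"]);return s["fx"]*p[0]/p[2]+s["cx"],s["fy"]*p[1]/p[2]+s["cy"]
def crop(s,x0,y0,w,h,name,k=4):
    cv2.imwrite("pics/"+name,cv2.resize(s["frame"][y0:y0+h,x0:x0+w,::-1],None,fx=k,fy=k,interpolation=cv2.INTER_CUBIC))
def blobs(s,lo,hi,amin=25):
    m=cv2.inRange(cv2.cvtColor(s["frame"],cv2.COLOR_RGB2HSV),lo,hi)
    n,l,st,c=cv2.connectedComponentsWithStats(m)
    return [(c[i],st[i]) for i in range(1,n) if st[i][4]>amin]
E
python3 - <<'E'
from h import *;import pickle
d=pickle.load(open("s0.pkl","rb"));s=d["top"]
crop(s,155,120,150,85,"c1.png",5);crop(s,140,205,220,75,"c2.png",3.6)
for c,st in blobs(s,(5,150,80),(15,255,255)): print(c,st,ray(s,*c,.04))
E
```

```text
[281.31530008  99.75824176] [ 260   80   43   47 1183] [ 0.84996368 -0.09713436  0.04      ]
[335.43497758 177.75336323] [327 170  18  17 223] [ 0.60560744 -0.26217893  0.04      ]
[376.12403101 198.65891473] [367 191  20  17 258] [ 0.54252663 -0.384258    0.04      ]
[109.72834646 223.16535433] [100 215  21  17 254] [0.46215181 0.42097196 0.04      ]
```

View pics/c1.png

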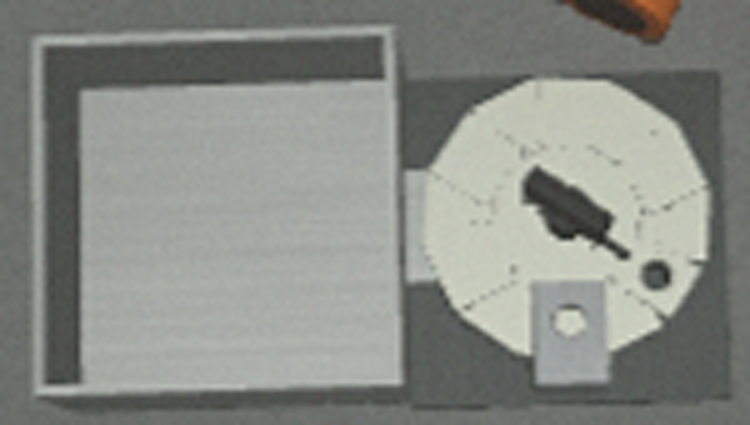

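View pics/c2.png

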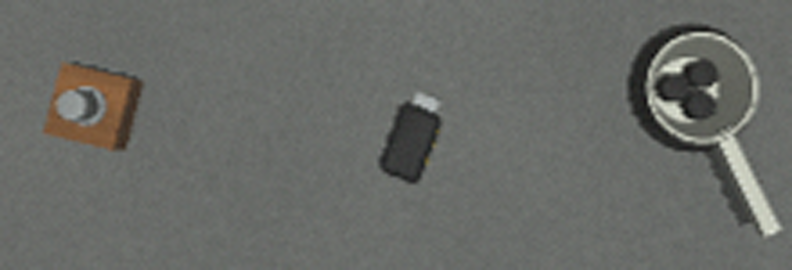

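```bash
python3 - <<'E'
from h import *;import pickle
d=pickle.load(open("s0.pkl","rb"));s=d["top"]
def P(c,k,x0,y0,z): return ray(s,(c[0]+.5)/k-.5+x0,(c[1]+.5)/k-.5+y0,z)[:2].round(4)
f=lambda x,y,z:P((x,y),5,155,120,z); g=lambda x,y,z:P((x,y),3.6,140,205,z)
cs=[f(*c,.11) for c in((33,37),(395,25),(404,386),(37,393))];print("rim",cs,np.mean(cs,0))
for i in range(4):
    e=cs[(i+1)%4]-cs[i];print(np.linalg.norm(e),np.degrees(np.arctan2(e[1],e[0])))
print("ear",f(570,321,.062),"hole",f(657,275,.05),"grip",f(569,206,.106),"disc",f(568,216,.05))
print("pin",g(69,107,.111),"cup rim",g(707,88,.089),"handle end",g(770,230,.086), "block top corners",[g(*c,.055) for c in((64,64),(133,81),(113,150),(45,133))])
print("tape",g(410,145,.058),"caps",[ray(s,*c,.06) for c in((335.6,176),(376.5,197),(107.5,222.5))])
S=d["side"]
for c,st in blobs(S,(5,150,60),(15,255,255)):print(c,st,ray(S,*c,.03))
E
```

```text
rim [array([0.7418, 0.258 ]), array([0.7502, 0.046 ]), array([0.5379, 0.0379]), array([0.5323, 0.2488])] [0.64055  0.147675]
0.2121663498295618 -87.73097679211473
0.21245446570971382 -177.81502205967485
0.21097433493200066 91.52100991013015
0.2097019074782106 2.514475997042881
ear [ 0.5826 -0.0582] hole [ 0.6127 -0.111 ] grip [ 0.6441 -0.0563] disc [ 0.6486 -0.057 ]
pin [0.4289 0.2542] cup rim [ 0.4485 -0.2528] handle end [ 0.3364 -0.3019] block top corners [array([0.465 , 0.2729]), array([0.4514, 0.2152]), array([0.3946, 0.23  ]), array([0.408 , 0.2867])]
tape [ 0.4007 -0.0146] caps [array([ 0.60792638, -0.25904918,  0.06      ]), array([ 0.54550498, -0.37986321,  0.06      ]), array([0.46335398, 0.42057043, 0.06      ])]
[268.53676471 104.52205882] [251  96  35  18 544] [ 0.57812177 -0.78623557  0.03      ]
[265.93197279 146.86394558] [261 139  11  17 147] [ 0.5460151  -0.38697688  0.03      ]
[493.60565111 178.48280098] [ 460  145   52  105 2442] [-0.32558258 -0.29568307  0.03      ]
[246.11046512 162.0755814 ] [241 153  12  19 172] [ 0.61077341 -0.26385314  0.03      ]
[174.07971014 180.03913043] [157 166  40  32 690] [ 0.85494518 -0.10945122  0.03      ]
[273.91525424 269.71186441] [269 259  12  18  59] [0.4513055  0.24817996 0.03      ]
[288.16666667 268.63888889] [282 262  11  15  36] [0.41195566 0.23870118 0.03      ]
[260.77378436 328.18816068] [251 314  20  29 473] [0.46590392 0.42850088 0.03      ]
```

```bash
cat >> h.py <<'E'
def down(p,z,yaw,hov=.12,speed=.12):   # grasp point to p,z via hover
    r.reach([p[0],p[1],z+hov+.163],[180,0,yaw]); r.servo_line([p[0],p[1],z+.163],speed=speed)
def up(z,speed=.2):
    p=r.sense()["tcp_pos"]; r.servo_line([p[0],p[1],z+.163],speed=speed)
def st():
    s=r.sense();print("t%.1f"%s["clock"],s["tcp_pos"].round(4),s["orientation"].round(1),"open %.4f"%s["opening"],"F",s["contact_force"].round(1),"g %.1f"%s["gripper_force"])
E
python3 - <<'E'
from h import *
A=(.648,-.0572)
down(A,.095,56.7);st();r.grab(15);st()
for y in(38.5,20.3,2.1):
    r.move_joints(r.inverse_kinematics([*A,.095+.163],[180,0,y]));st()
r.let_go();up(.25)
r.reach([.45,-.1,.45],[180,0,2]);r.move_joints([-60,*r.sense()["joints"][1:]])
s=r.snapshot("top");crop(s,155,120,150,85,"c3.png",5);st()
for c,q in blobs(s,(5,150,80),(15,255,255)): print(c,q)
E
```

```text
t3.6 [ 0.6483 -0.0572  0.2593] [179.9  -0.   56.7] open 0.0879 F [-0.7  0.2 -0.4] g 0.0
t4.6 [ 0.6479 -0.0571  0.258 ] [-180.     0.    56.7] open 0.0263 F [-0.6  0.1  0.1] g 15.0
t5.0 [ 0.6476 -0.0567  0.2579] [-1.799e+02  1.000e-01  3.870e+01] open 0.0264 F [-5.1  2.1  2.4] g 15.0
t5.4 [ 0.6473 -0.0561  0.2579] [-1.798e+02  1.000e-01  2.060e+01] open 0.0266 F [-5.8  5.1  1.9] g 15.0
t5.8 [ 0.6473 -0.0555  0.2579] [-179.8    0.2    2.4] open 0.0267 F [-7.2  7.1  3.9] g 15.0
t10.0 [ 0.2606 -0.3811  0.4489] [-1.799e+02  1.000e-01 -4.110e+01] open 0.0876 F [-0.2  0.9 -0.1] g 0.0
[281.30600169  99.77345731] [ 260   80   43   47 1183]
[335.43891403 177.68778281] [327 170  18  17 221]
[376.09019608 198.71372549] [367 191  20  17 255]
[109.78740157 223.08267717] [100 216  21  16 254]
```

View pics/c3.png

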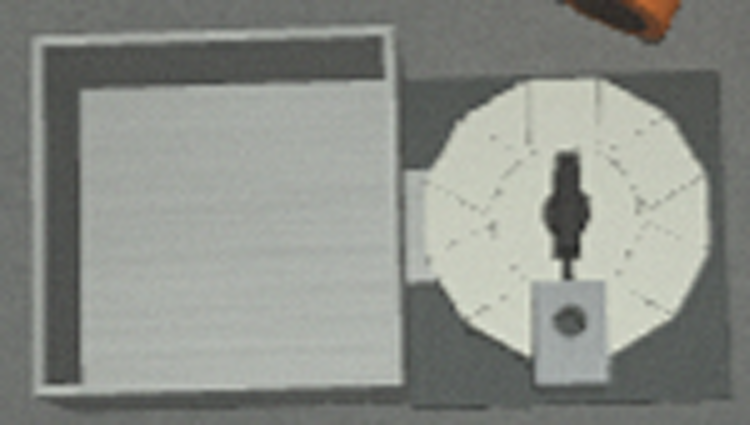

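The disc's stripe now points at the ear and the ear hole at about (570,321) in the crop is dark, so the holes overlap. Next is the pin.

```bash
python3 - <<'E'
from h import *
P=(.429,.2525)
down(P,.092,90);r.grab(3);st();r.let_go();up(.16)
down(P,.092,0,.07);r.grab(25);st()
up(.19,.12);st()
E=(.5828,-.059)
r.reach([*E,.22+.163],[180,0,0]);r.servo_line([*E,.155+.163]);r.wait(.3);st()
s=r.snapshot("top");crop(s,220,150,80,60,"c4.png",8)
s=r.snapshot("side");crop(s,190,150,90,65,"c5.png",8)
E
```

```text
t14.5 [0.4292 0.2525 0.2552] [180.  -0.  90.] open 0.0239 F [ 2.4 -0.2  0.6] g 3.0
t19.2 [0.4291 0.2528 0.2552] [-1.799e+02 -1.000e-01  0.000e+00] open 0.0233 F [1.  2.2 0. ] g 25.0
t20.1 [0.4291 0.2527 0.3517] [ 1.799e+02  1.000e-01 -0.000e+00] open 0.0238 F [-0.8  0.5 -2. ] g 25.0
t22.3 [ 0.5829 -0.059   0.3192] [ 1.8e+02 -1.0e-01  0.0e+00] open 0.0233 F [-0.2  0.6 -1.8] g 25.0
```

View pics/c5.png

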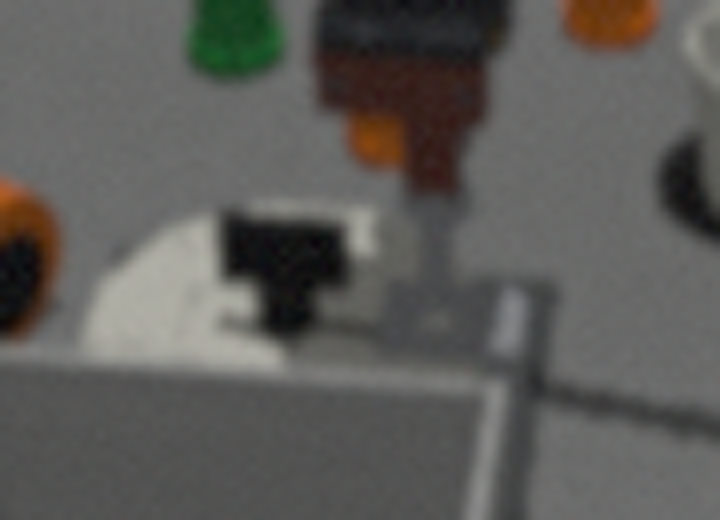

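The side crop shows the pin's shank at about (437,275), right above the ear hole at about (437,315). I'll lower it while watching the force.

```bash
python3 - <<'E'
from h import *
E=(.5828,-.059)
for z in(.148,.145,.141,.136,.130,.122,.114,.107,.102,.1):
    r.servo_line([*E,z+.163],speed=.03)
    f=r.sense()["contact_force"];st()
    if np.linalg.norm(f)>15: print("stop",z);break
E
```

```text
t22.8 [ 0.5827 -0.059   0.3104] [-1.8e+02  1.0e-01 -0.0e+00] open 0.0234 F [ 0.1  0.  -1.2] g 25.0
t23.1 [ 0.5828 -0.059   0.3077] [-180.    0.    0.] open 0.0240 F [ 0.  -0.8 -1.9] g 25.0
t23.3 [ 0.5827 -0.059   0.3036] [-180.    0.   -0.] open 0.0234 F [-0.3 -0.2 -2.7] g 25.0
t23.7 [ 0.5827 -0.059   0.2986] [-180.    0.   -0.] open 0.0234 F [ 0.5  0.6 -2.7] g 25.0
t24.0 [ 0.5827 -0.059   0.2926] [-180.    0.    0.] open 0.0237 F [ 0.4  0.9 -2. ] g 25.0
t24.4 [ 0.5827 -0.0589  0.2846] [-180.    0.    0.] open 0.0236 F [-0.1  0.3 -2.1] g 25.0
t24.8 [ 0.5827 -0.0589  0.2766] [-180.    0.    0.] open 0.0236 F [-0.1  0.3 -1.9] g 25.0
t25.2 [ 0.5827 -0.0589  0.2696] [-180.    0.    0.] open 0.0236 F [ 1.   0.3 -1.2] g 25.0
t25.5 [ 0.5827 -0.059   0.2646] [-180.    0.   -0.] open 0.0235 F [ 0.5  0.5 -3. ] g 25.0
t25.8 [ 0.5828 -0.059   0.2629] [-180.    0.   -0.] open 0.0235 F [ 0.3  0.7 -2.7] g 25.0
```

```bash
cat >> h.py <<'E'
from scipy.spatial.transform import Rotation as Ro
def cupR(h,a,flip,phi=0):   # h heading, a tilt below horizontal, phi roll about handle axis
    h=np.radians(h);a=np.radians(a);hv=np.array([np.cos(h),np.sin(h),0])
    z=hv*np.cos(a)-np.array([0,0,np.sin(a)]);y=flip*np.array([-np.sin(h),np.cos(h),0])
    return (Ro.from_rotvec(np.radians(phi)*hv)*Ro.from_matrix(np.c_[np.cross(y,z),y,z]))
def tcp(g,R): return np.array(g)-.163*R.as_matrix()[:,2], R.as_euler("xyz",degrees=True)
E
python3 - <<'E'
from h import *
r.let_go();r.wait(.3);up(.26);st()
s=r.snapshot("top")
G=[.3615,-.291,.072];h=23.7;H=np.array([.6405,.1477]);h2=13.
hv=np.array([np.cos(np.radians(h2)),np.sin(np.radians(h2))])
for a in(0,15,30,45,60):
  for fl in(1,-1):
    out=[]
    for g,hh,ph in((G,h,0),(G[:2]+[.2],h,0),(list(H-.095*hv)+[.22],h2,0),*[(list(H-.095*hv)+[.22],h2,p) for p in(-60,-90,-130,60,90,130)]):
        q=r.inverse_kinematics(*tcp(g,cupR(hh,a,fl,ph)));out.append(None if q is None else np.round(q).astype(int).tolist())
    print(a,fl,*out,sep="\n  ")
E
```

```text
t28.1 [ 0.5828 -0.059   0.4215] [-1.8e+02  1.0e-01 -0.0e+00] open 0.0876 F [-0.5 -0.5  0.1] g 0.0
0
  1
  [-87, 12, 120, 76, 105, 136]
  None
  None
  None
  None
  None
  None
  None
  None
0
  -1
  [-87, 12, 120, 76, 105, -44]
  [-87, -6, 121, 81, 108, -27]
  None
  None
  None
  None
  None
  None
  None
15
  1
  [-85, -1, 122, 67, 98, 145]
  None
  None
  None
  None
  None
  None
  None
  None
15
  -1
  [-85, -1, 122, 67, 98, -35]
  [-85, -15, 119, 70, 104, -19]
  None
  None
  None
  None
  None
  None
  None
30
  1
  None
  None
  None
  [34, -40, 135, -74, 48, -71]
  [38, -29, 137, 258, 57, -69]
  [31, -15, 141, 223, 67, -72]
  [-21, -40, 135, 76, 60, -113]
  [-24, -29, 137, 97, 68, -109]
  [-18, -15, 140, 127, 75, -100]
30
  -1
  [-81, -11, 122, 57, 92, -25]
  [-81, -21, 115, 58, 100, -11]
  None
  [34, -40, 135, -74, 48, 109]
  [38, -29, 137, 258, 57, 111]
  [31, -15, 141, 223, 67, 108]
  [-21, -40, 135, 76, 60, 67]
  [-24, -29, 137, 97, 68, 71]
  [-18, -15, 140, 127, 75, 80]
45
  1
  None
  None
  [7, -40, 119, 5, 56, -97]
  [40, -25, 122, -70, 67, -70]
  [44, -12, 124, 26
[... 306 characters left out ...]
8, 231, 90, 110]
  [-24, -25, 122, 70, 76, 66]
  [-27, -12, 124, 92, 86, 68]
  [-21, 6, 128, 122, 96, 74]
60
  1
  None
  None
  [8, -27, 106, 3, 72, -95]
  [41, -12, 108, -65, 82, -71]
  None
  [38, 21, 115, 238, 106, -68]
  [-23, -12, 108, 64, 89, -113]
  [-27, 2, 111, 86, 99, -114]
  [-20, 21, 115, 117, 111, -109]
60
  -1
  [-64, -21, 116, 30, 85, -1]
  [-64, -24, 106, 30, 97, 6]
  [8, -27, 106, 3, 72, 85]
  [41, -12, 108, -65, 82, 109]
  None
  [38, 21, 115, 238, 106, 112]
  [-23, -12, 108, 64, 89, 67]
  [-27, 2, 111, 86, 99, 66]
  [-20, 21, 115, 117, 111, 71]<sys>:0: UserWarning: Gimbal lock detected. Setting third angle to zero since it is not possible to uniquely determine all angles.
```

```bash
python3 - <<'E'
from h import *
R=cupR(23.7,45,-1);G=np.array([.3615,-.291,.072]);z=R.as_matrix()[:,2]
s=r.snapshot("top");print("pin grip blob chk");crop(s,220,150,80,60,"c6.png",8)
r.reach([.42,-.2,.42],[180,0,20])
r.reach(*tcp(G-.1*z,R));st();r.servo_line(tcp(G,R)[0],speed=.08);st()
r.grab(60);st()
np.save("cup.npy",np.r_[r.sense()["tcp_pos"],R.as_euler("xyz",degrees=True)])
r.servo_line(tcp(G+[0,0,.01],R)[0],speed=.04);r.wait(.3);st()
r.servo_line(tcp(G+[0,0,.1],R)[0],speed=.1);st()
s=r.snapshot("side");crop(s,180,110,180,130,"c7.png",4)
h2=13.;hv=np.array([np.cos(np.radians(h2)),np.sin(np.radians(h2))])
for H in((.63,.17),(.64,.16)):
  for zz in(.24,.26,.28):
    for ph in (0,60,90,125):
        q=r.inverse_kinematics(*tcp([*(np.array(H)-.095*hv),zz],cupR(h2,45,-1,ph)));print(H,zz,ph,None if q is None else np.round(q))
E
```

```text
pin grip blob chk
t30.1 [ 0.1921 -0.3658  0.2586] [-180.   -45.    23.8] open 0.0876 F [0.2 0.2 0.2] g 0.0
t31.6 [ 0.2559 -0.3376  0.1877] [179.9 -45.   23.7] open 0.0874 F [ 0.5 -0.9 -0.5] g 0.0
t32.7 [ 0.256  -0.3373  0.1872] [-180.   -45.    23.7] open 0.0138 F [0.  0.5 0.8] g 60.0
t33.4 [ 0.2559 -0.3373  0.1971] [-180.   -45.    23.7] open 0.0139 F [ 0.1  0.4 -2.2] g 60.0
t34.4 [ 0.2559 -0.3372  0.2864] [-179.9  -45.    23.6] open 0.0133 F [-0.9  0.4 -2.6] g 60.0
(0.63, 0.17) 0.24 0 [ 11. -41. 117.   1.  58.  88.]
(0.63, 0.17) 0.24 60 [-21. -30. 123.  69.  75.  71.]
(0.63, 0.17) 0.24 90 [-25. -18. 127.  92.  83.  71.]
(0.63, 0.17) 0.24 125 [-20.  -2. 131. 120.  92.  74.]
(0.63, 0.17) 0.26 0 [ 11. -40. 115.   1.  60.  88.]
(0.63, 0.17) 0.26 60 [-21. -31. 121.  69.  76.  73.]
(0.63, 0.17) 0.26 90 [-25. -20. 126.  92.  83.  74.]
(0.63, 0.17) 0.26 125 [-20.  -6. 131. 120.  90.  77.]
(0.63, 0.17) 0.28 0 [ 11. -40. 113.   1.  62.  88.]
(0.63, 0.17) 0.28 60 [-21. -31. 119.  68.  77.  75.]
(0.63, 0.17) 0.28 90 [-25. -22. 125.  92.  83.  76.]
(0.63, 0.17) 0.28 125 [-20.  -9. 131. 120.  89.  80.]
(0.64, 0.16) 0.24 0 [  9. -39. 117.   3.  58.  86.]
(0.64, 0.16) 0.24 60 [-22. -27. 121.  70.  76.  69.]
(0.64, 0.16) 0.24 90 [-26. -15. 125.  92.  84.  71.]
(0.64, 0.16) 0.24 125 [-21.  -0. 129. 119.  92.  75.]
(0.64, 0.16) 0.26 0 [  9. -39. 115.   3.  60.  86.]
(0.64, 0.16) 0.26 60 [-22. -28. 119.  69.  76.  72.]
(0.64, 0.16) 0.26 90 [-26. -17. 124.  92.  84.  73.]
(0.64, 0.16) 0.26 125 [-21.  -4. 129. 119.  91.  77.]
(0.64, 0.16) 0.28 0 [  9. -39. 112.   3.  62.  86.]
(0.64, 0.16) 0.28 60 [-22. -29. 118.  68.  77.  74.]
(0.64, 0.16) 0.28 90 [-26. -19. 123.  92.  84.  76.]
(0.64, 0.16) 0.28 125 [-21.  -7. 129. 119.  89.  80.]
```

View pics/c7.png

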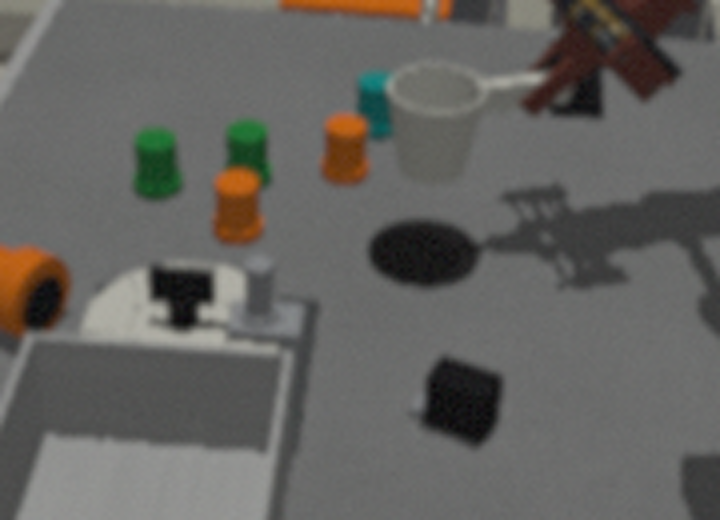

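The side crop shows the pin standing home on the ear at about (260,300). The cup hangs level by its handle at (435,120), clear above the mat at (425,253).

```bash
python3 - <<'E'
from h import *
s=r.snapshot("side");print("mat side",ray(s,180+425.5/4-.5,110+253.5/4-.5,.004))
h2=13.;hv=np.array([np.cos(np.radians(h2)),np.sin(np.radians(h2))]);H=np.array([.64,.165])
g=[*(H-.095*hv),.27]
G=np.array([.3615,-.291,.27]);R=cupR(23.7,45,-1)
r.servo_line(tcp(G,R)[0],speed=.15);st()
R2=cupR(h2,45,-1);p,e=tcp(g,R2)
mid=(tcp(G,R)[0]+p)/2; ang=np.degrees(np.arctan2(mid[1],mid[0]))
try: r.servo_line(p,e,speed=.15)
except r.IKError as x: print(x); raise
st()
s=r.snapshot("top");b=blobs(s,(0,0,0),(179,90,45),60);print([(c.round(),q[4]) for c,q in b if q[4]<3000])
for ph in range(10,91,10):
    r.move_joints(r.inverse_kinematics(*tcp(g,cupR(h2,45,-1,ph))))
st();s=r.snapshot("side");crop(s,150,80,200,150,"c8.png",4)
E
```

```text
mat side [ 0.45107635 -0.25091012  0.004     ]
t35.3 [ 0.2559 -0.3373  0.3843] [-179.9  -45.    23.6] open 0.0138 F [ 0.1 -0.1 -2.2] g 60.0
the arm cannot follow that straight line within its joint rangesTraceback (most recent call last):
  File "<stdin>", line 9, in <module>
station.IKError: the arm cannot follow that straight line within its joint ranges
```

```bash
python3 - <<'E'
from h import *
h2=13.;hv=np.array([np.cos(np.radians(h2)),np.sin(np.radians(h2))]);H=np.array([.64,.165])
g=[*(H-.095*hv),.27]
p0=r.sense()["tcp_pos"];p1=tcp(g,cupR(h2,45,-1))[0]
po=lambda p:(np.hypot(p[0],p[1]),np.arctan2(p[1],p[0]),p[2])
a,b=np.array(po(p0)),np.array(po(p1));print(a,b)
qs=[]
for t in np.linspace(.125,1,8):
    rr,th,z=a+(b-a)*t
    q=r.inverse_kinematics([rr*np.cos(th),rr*np.sin(th),z],tcp(g,cupR(23.7+(h2-23.7)*t,45,-1))[1]);qs.append(q);print(t,None if q is None else np.round(q))
if all(q is not None for q in qs) and np.abs(np.diff(qs,axis=0)).max()<30:
    for q in qs: r.move_joints(q)
    st()
    for ph in range(10,91,10): r.move_joints(r.inverse_kinematics(*tcp(g,cupR(h2,45,-1,ph))))
    st();s=r.snapshot("side");crop(s,150,80,200,150,"c8.png",4)
E
```

```text
[ 0.42339427 -0.92185543  0.38425892] [0.45076862 0.26417641 0.38525841]
0.125 [-65. -28. 106.  45.  96.  10.]
0.25 [-56. -31. 108.  44.  90.  18.]
0.375 [-46. -33. 110.  41.  83.  26.]
0.5 [-36. -36. 111.  36.  77.  36.]
0.625 [-25. -37. 113.  30.  71.  47.]
0.75 [-14. -39. 113.  22.  66.  59.]
0.875 [ -2. -39. 114.  13.  62.  72.]
1.0 [ 10. -39. 113.   2.  61.  87.]
t38.2 [0.4354 0.117  0.3849] [180.  -44.9  13. ] open 0.0135 F [ 0.8  0.3 -2.5] g 60.0
t40.8 [0.4611 0.0059 0.2698] [-90.4  -0.2 -31.9] open 0.0136 F [ 0.1 -1.  -2. ] g 60.0
```

View pics/c8.png

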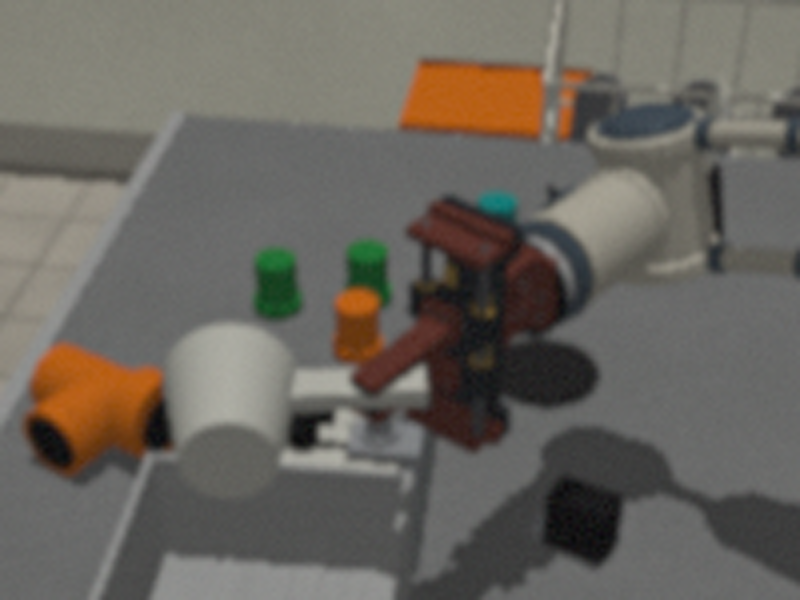

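The cup lies on its side over the hopper with its mouth towards -y at about (230,450), and the gripper is well clear of the pin. I'll tip further.

```bash
python3 - <<'E'
from h import *
h2=13.;hv=np.array([np.cos(np.radians(h2)),np.sin(np.radians(h2))]);H=np.array([.64,.165])
g=[*(H-.095*hv),.27]
go=lambda ph:r.move_joints(r.inverse_kinematics(*tcp(g,cupR(h2,45,-1,ph))))
for ph in (97,104,111,118,125,130): go(ph);r.wait(.3)
st()
for ph in (122,130,122,130): go(ph)
r.wait(.4)
for ph in range(115,-1,-15): go(ph)
st()
s=r.snapshot("top");crop(s,140,100,190,130,"c9.png",4.2)
E
```

```text
t44.1 [0.4552 0.0315 0.1964] [-59.3  27.  -24.5] open 0.0136 F [-0.3  0.1 -1.5] g 60.0
t48.2 [0.4397 0.0983 0.3815] [-165.6  -43.8    2.9] open 0.0137 F [-0.7  0.  -2.6] g 60.0
```

View pics/c9.png

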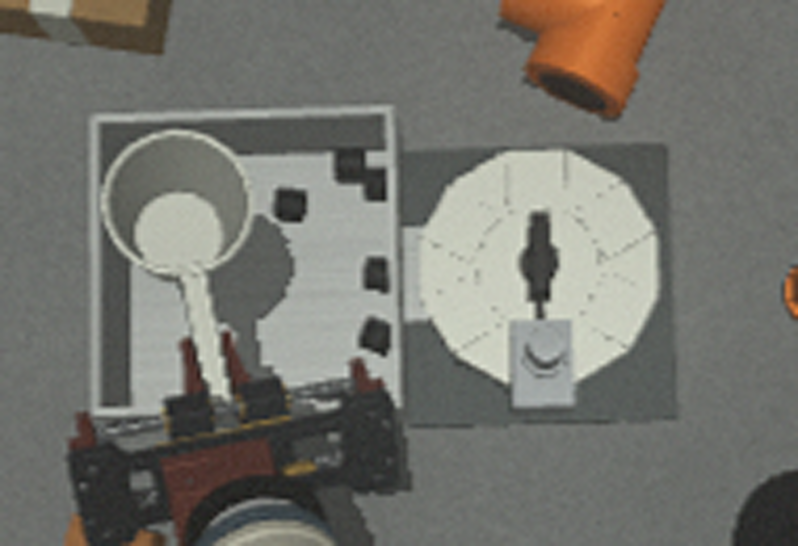

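Five plugs lie in the hopper, at about (290,205), (350,165), (376,185), (376,272) and (376,335). The cup is empty and the pin is still seated at (545,345). I'll take the cup back to its mat.

```bash
python3 - <<'E'
from h import *
h2=13.;hv=np.array([np.cos(np.radians(h2)),np.sin(np.radians(h2))]);H=np.array([.64,.165])
g=[*(H-.095*hv),.27]
r.move_joints(r.inverse_kinematics(*tcp(g,cupR(h2,45,-1))))
G=np.array([.3615,-.291,.27]);R=cupR(23.7,45,-1)
p1=tcp(g,R*1 if 0 else cupR(h2,45,-1))[0];p0=tcp(G,R)[0]
po=lambda p:np.array([np.hypot(p[0],p[1]),np.arctan2(p[1],p[0]),p[2]])
a,b=po(p0),po(p1)
for t in np.linspace(.875,0,8):
    rr,th,z=a+(b-a)*t
    r.move_joints(r.inverse_kinematics([rr*np.cos(th),rr*np.sin(th),z],tcp(g,cupR(23.7+(h2-23.7)*t,45,-1))[1]))
st()
r.servo_line(tcp(G*[1,1,0]+[0,0,.09],R)[0],speed=.12)
for z in(.08,.076,.074,.073,.072):
    r.servo_line(tcp(G*[1,1,0]+[0,0,z],R)[0],speed=.03);st()
    if r.sense()["contact_force"][2]>1.5: break
r.let_go();r.wait(.2)
zt=R.as_matrix()[:,2];p=r.sense()["tcp_pos"]
r.servo_line(p-.12*zt,speed=.12);st()
r.reach([.3,-.3,.45],[180,0,0])
s=r.snapshot("top");crop(s,90,160,320,120,"c10.png",2.5)
for c,q in blobs(s,(5,150,80),(15,255,255)): print(c,q,ray(s,*c,.04))
s=r.snapshot("side");
for c,q in blobs(s,(5,150,60),(15,255,255)): print(c,q,ray(s,*c,.03))
E
```

```text
t51.5 [ 0.2568 -0.3368  0.3855] [180.  -45.   23.7] open 0.0140 F [ 0.6  0.6 -1.1] g 60.0
t53.6 [ 0.256  -0.3372  0.195 ] [-180.   -45.    23.7] open 0.0138 F [ 0.1 -0.3 -1.2] g 60.0
t53.9 [ 0.2559 -0.3373  0.191 ] [-180.   -45.    23.7] open 0.0137 F [ 0.1 -0.  -2.4] g 60.0
t54.2 [ 0.256  -0.3373  0.1891] [-180.   -45.    23.7] open 0.0138 F [ 0.1 -0.1 -1.6] g 60.0
t54.4 [ 0.256  -0.3373  0.1882] [-180.   -45.    23.7] open 0.0138 F [-0.5  0.6 -1.3] g 60.0
t54.7 [ 0.256  -0.3373  0.1873] [180.  -45.   23.7] open 0.0136 F [-0.   0.1 -1.5] g 60.0
t57.2 [ 0.1785 -0.3712  0.2715] [-179.9  -45.    23.7] open 0.0879 F [ 0.  -0.7  0. ] g 0.0
[281.25760135  99.76351351] [ 260   80   43   47 1184] [ 0.8499458  -0.09695473  0.04      ]
[335.98636364 168.16818182] [327 160  18  18 220] [ 0.635198   -0.26425324  0.04      ]
[376.25498008 198.69322709] [367 191  20  17 251] [ 0.54242519 -0.38465075  0.04      ]
[109.90874525 223.12927757] [100 216  21  16 263] [0.46226497 0.42042991 0.04      ]
[268.51381215 104.4732965 ] [250  96  36  18 543] [ 0.57829631 -0.78677004  0.03      ]
[265.96644295 146.93959732] [261 139  11  17 149] [ 0.54580528 -0.38641059  0.03      ]
[238.92899408 161.0591716 ] [234 152  11  18 169] [ 0.63999528 -0.26659406  0.03      ]
[498.44109112 188.55252467] [ 470  153   42   96 1723] [-0.32014799 -0.23380879  0.03      ]
[173.9869186  180.01598837] [157 166  40  32 688] [ 0.85532532 -0.10953609  0.03      ]
[276.42372881 266.37288136] [269 258  17  19 118] [0.44540397 0.23543211 0.03      ]
[287.21666667 269.6       ] [282 262  11  17  60] [0.41437723 0.2424563  0.03      ]
[260.78177966 328.21822034] [251 314  20  29 472] [0.46587505 0.42857587 0.03      ]
```

View pics/c10.png

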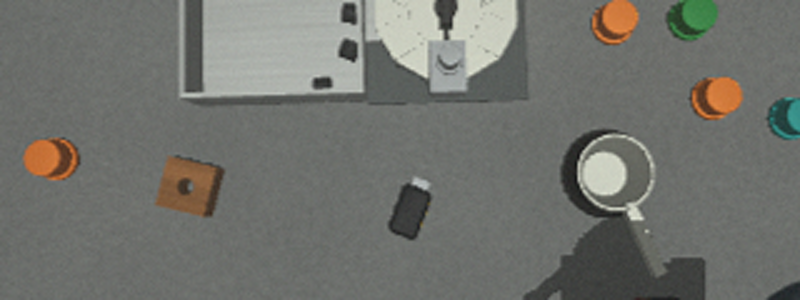

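The cup stands empty on its mat and the tape has not moved. The cap at (615,20) was knocked about 30 mm, so I use its new position, with the others at (717,98) and (50,158). A sixth plug shows at (322,82) in the hopper.

```bash
python3 - <<'E'
from h import *
for c,d in(((.637,-.265),(.64,.205)),((.544,-.3855),(.64,.15)),((.464,.4235),(.64,.095))):
    down(c,.038,90,.14);r.grab(20);st()
    if not .04<r.sense()["opening"]<.055: print("bad");break
    up(.22);st()
    r.reach([*d,.22+.163],[180,0,92]);r.servo_line([*d,.078+.163]);st();r.let_go();r.wait(.2);up(.2)
r.reach([.3,-.3,.45],[180,0,0]);r.wait(.5)
s=r.snapshot("top");crop(s,90,110,320,170,"c11.png",2.5)
for c,q in blobs(s,(5,150,80),(15,255,255)): print(c,q)
st()
E
```

```text
t61.6 [ 0.6371 -0.265   0.201 ] [180.   0.  90.] open 0.0436 F [-0.1  0.2 -0.3] g 20.0
t62.7 [ 0.6371 -0.265   0.3811] [-1.799e+02 -1.000e-01  9.000e+01] open 0.0441 F [ 0.1  0.2 -1. ] g 20.0
t65.5 [0.6403 0.205  0.2426] [179.9  -0.   92. ] open 0.0436 F [-0.6  0.2 -1. ] g 20.0
t71.5 [ 0.544  -0.3855  0.201 ] [180.   0.  90.] open 0.0436 F [ 0.5 -0.2  0.6] g 20.0
t72.6 [ 0.544  -0.3855  0.3811] [-1.799e+02 -1.000e-01  9.000e+01] open 0.0438 F [-0.1 -0.4 -1.7] g 20.0
t75.7 [0.6403 0.15   0.2426] [179.9  -0.   92. ] open 0.0440 F [ 0.2 -0.7 -1.2] g 20.0
t80.7 [0.464  0.4235 0.201 ] [180.  -0.  90.] open 0.0439 F [-0.4 -0.1  0.3] g 20.0
t81.8 [0.464  0.4235 0.3812] [-1.799e+02  1.000e-01  9.000e+01] open 0.0437 F [-1.   0.1 -0.8] g 20.0
t84.3 [0.6403 0.0951 0.2425] [179.9  -0.   92. ] open 0.0438 F [-0.5 -0.  -1.1] g 20.0
[281.27464195  99.82898062] [ 260   80   43   47 1187]
[202.06122449 167.43586006] [175 158  53  21 686]
t88.5 [ 0.3001 -0.3     0.45  ] [-180.    0.    0.] open 0.0879 F [ 0.5 -0.  -0.3] g 0.0
```

View pics/c11.png

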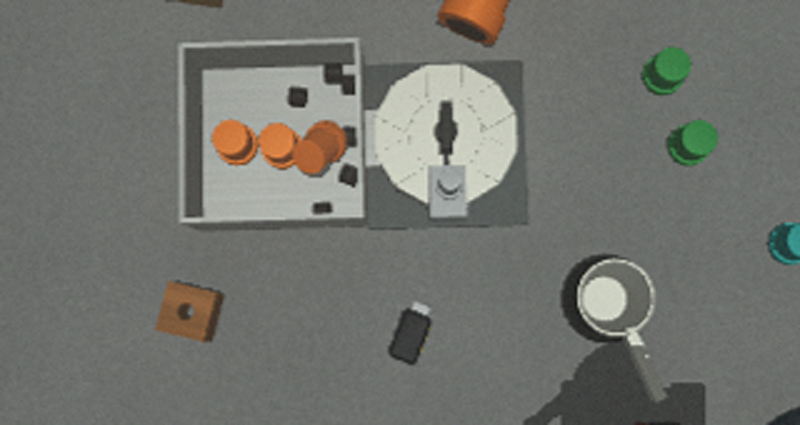

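All three caps are in the hopper, at about (233,140), (278,145) and (320,150), the last one leaning, along with six plugs. The pin is home, the cup is on its mat, and the tape and decoys have not moved.

```bash
python3 -c "
from station import r
print(r.hand_in())"
```

```text
the job is handed in; nothing more can be done
None
```

The job is handed in: the disc is lined up and the pin is fully home, six plugs and all three orange caps are in the hopper, the empty cup stands on its mat, and the tape measure was left where it was.

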